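# Load cured-strip bars on the curing plate and start the cycle

### The arm

A 6-joint arm with a two-finger parallel gripper is mounted at the origin on the work surface. World frame = base frame: x ahead of the robot, y to its left, z up, the work surface at z = 0. Lengths are in m, angles in rad, forces in N, time in s.
With the tool pointing down it reaches from about 0.35 to 0.775 m from the base axis. Payload 5.5 kg.
Tool frame: the origin (TCP) lies midway between the tips of the shut fingers; the grasp point (between the pads) lies 19 mm behind it; z points along the fingers, y is the line along which they close (so a half turn about z gives the same grasp; the last joint's range is limited). The gripper opens to 85 mm and grips with 20 to 120 N. Pads are 22 mm wide; open, the fingers measure 114 mm over their backs; the gripper's body (76 mm by 85 mm) begins 54 mm behind the grasp point. The pads swing forward as they close: fully open they stand 13 mm farther back than shut.
Start: joints at [-1.302, 0.313, 0.046, 1.304, 0, 1.431], TCP at [0.229, -0.528, 0.231] pointing down, gripper open.
Joint ranges: [-2.76, 2.76], [-0.86, 1.69], [-1.03, 1.26], [-2.2, 2.34], [-1.47, 1.5], [-3.14, 3.14]. Speed limits (rad/s): [2.57, 2.57, 3.14, 3.14, 3.14, 3.14].

### API

Orientations are given as [roll, pitch, yaw] about the fixed x, y, z axes, in that order (R = Rz(yaw) Ry(pitch) Rx(roll)).
In Python, from bench import status, cams, ticket gives the robot as it stands.
- The arm moves only by the tool drive_tool, never from a script. Its argument "motion" is one flat list of numbers, 7 for each row, row after row: the opening, from 0 (shut) to 1 (fully open), then the shift along the tool's x, y, z in m, then the turn, a rotation vector about the tool's x, y, z in degrees. A call has 1 to 12 rows; each row is the pose to reach, as a shift and turn from the pose commanded when the call began, along the tool's axes at that moment; what a row does not reach only later rows make up. A row lasts 1/8 s, in which the tool goes at most 62.5 mm and 10.7 degrees, less where a joint would pass 70% of its speed; a pose out of reach is approached as far as the arm can. A call with a gripper value outside its range is refused whole. The fingers move at their own pace and stop on an object; the grip force is fixed at half the most. Time passes only in rows, so rows that repeat a pose let the fingers close. It gives the time, the measured TCP pose, the force, the opening and the grip force at its end, in the units of the state.
- status.observe(): the state, without advancing time (a new reading comes with each control period).
- cams.capture(name): name is "side" or "top"; returns a dict with "color" (384x512x3 uint8, blue, green, red), "fx", "fy", "cx", "cy" (pixels), "extrinsics" (4x4, takes a point from world to camera coordinates). Camera axes: x right, y down, z forward; pixel columns grow to the right and rows downward; lengths in m; the calibration is good to about 2 mm. A picture is of the moment at which its call begins. There is no depth.
- ticket.finish_job(): hands the job in; it is judged then, once.
The state is a dict: "t": time; "joint_pos": joint angles; "qvel": joint speeds; "joint_efforts": joint torques, N m; "position": TCP position; "ee_rot": TCP orientation; "wrist_force": force on the tool from outside, world axes, zero at the start; "ft_torque": the same for the moment, N m; "finger_gap": finger opening in m; "grasp_force": force on a finger pad.
Only numpy, scipy, OpenCV 4.12 (cv2) and the standard library are available. Lean on these libraries where they do the work, as an engineer would, in place of code of your own. Each camera call takes 0.05 s, during which the arm holds its last target. There are 200 camera calls.

### The job

Clear the curing plate by setting the old round sample from it flat on the bench, take every aluminium bar out of the grey specimen bin, tilting its free end up over the keeper lip and drawing it out through its slot, and lay all of them flat on the curing plate side by side, none on top of another, lengthwise (along the plate's longer side) and wholly on it. Once they are all loaded, set the air valve half open (45 degrees), and only then turn the timer knob clockwise to its fourth click, counted from the long off mark. Leave the jar, the cartridge and the carton where they are.

Things in the scene. Friction and masses are not known exactly. Their poses are not given: they have to be found in the camera images.
- specimen_bin: Fixed grey sheet-metal bin, open on top, 223 x 286 mm, 82 mm high; origin on its underside; its -x points to the slotted side. Its raised floor is 35 mm above the bench, from x = -64 to +66 mm; back wall and side walls 80 mm high. Bars lie flat on this floor, undersides at 35 mm, one per lane at y = -100, -50, 0, +50, +100 mm, centre near x = -40 mm.
- bin_wall (a point): Foot of the slotted wall's outer face at y = 0 (x = -70, z = 35 mm in the bin's frame). The wall is 6 mm thick with five upright slots 25 mm wide at the lanes, from the floor (35 mm above the bench) up to 70 mm; a bridge (70 to 82 mm) closes them above. The bars' ends stick out of them some 70 mm.
- bin_lip (a point): Top middle of the keeper lip (x = -149, z = 50 mm in the bin's frame), 6 mm thick, 50 mm above the bench, just beyond the bars' ends. It stops level pulls: raise a bar's end by 5 to 9 degrees about its foot, then draw it out along its own length. Between wall and lip is an open tray, its floor 5 mm above the bench, its sides 20 mm high.
- bar1: Flat aluminium bar, a rectangular strip 200 x 18 x 10 mm, about 0.1 kg, both ends alike; origin at its centre, x along its length, z through its 10 mm thickness. It starts lying flat in one of the five lanes of the bin, its end sticking out about 70 mm through the slot. May be absent.
- bar2: Flat aluminium bar, a rectangular strip 200 x 18 x 10 mm, about 0.1 kg, both ends alike; origin at its centre, x along its length, z through its 10 mm thickness. It starts lying flat in one of the five lanes of the bin, its end sticking out about 70 mm through the slot. May be absent.
- bar3: Flat aluminium bar, a rectangular strip 200 x 18 x 10 mm, about 0.1 kg, both ends alike; origin at its centre, x along its length, z through its 10 mm thickness. It starts lying flat in one of the five lanes of the bin, its end sticking out about 70 mm through the slot. May be absent.
- bar4: Flat aluminium bar, a rectangular strip 200 x 18 x 10 mm, about 0.1 kg, both ends alike; origin at its centre, x along its length, z through its 10 mm thickness. It starts lying flat in one of the five lanes of the bin, its end sticking out about 70 mm through the slot. May be absent.
- bar5: Flat aluminium bar, a rectangular strip 200 x 18 x 10 mm, about 0.1 kg, both ends alike; origin at its centre, x along its length, z through its 10 mm thickness. It starts lying flat in one of the five lanes of the bin, its end sticking out about 70 mm through the slot. May be absent.
- plate: Fixed curing plate: dark steel top 240 mm (its x) by 280 mm (its y) on a white casing; origin on its underside centre; its flat top lies 40 mm above the bench. Bars go on it with their length along its y.
- timer_base: Fixed white timer box, 90 x 90 x 45 mm, with a dark grey dial on top; origin on its underside centre, under the knob's axis. The long off mark lies on its -x side of the dial; eight round pips follow clockwise (seen from above), one every 30 degrees, one per click.
- timer (a joint): Angle of the black timer knob, rad: 0 with its white-marked end at the long off mark, growing clockwise seen from above, pi/6 a click, stops at 0 and at 8 clicks. Each click is one pip; the knob does not snap, it stays by friction (0.06 N m) where it is left. It starts anywhere from 0 to 0.9.
- timer_grip (a point): Point on the knob's axis in the middle of its grip bar, 67 mm above the bench. The bar is 46 mm long, 12 mm thick and 22 mm high (56 to 77 mm above the bench), standing on a disc of 52 mm; at timer = 0 it lies along timer_base's x, its white-marked end to -x.
- valve_base: Fixed brass quarter-turn ball valve on a steel foot 60 x 90 mm, its pipe along its y, 120 mm long; origin on the foot's underside centre, under the stem.
- valve (a joint): Angle of the valve's lever, rad: 0 shut (lever along valve_base's -x, across the pipe), growing clockwise seen from above to pi/2 fully open (lever along +y, along the pipe); pi/4 is half open. Stays by friction (0.12 N m) where it is left. It starts from 0 to 0.3.
- valve_hinge (a point): Point on the lever's axis at the lever's mid-height, 66 mm above the bench.
- valve_grip (a point): Grip point of the lever, 55 mm from the axis, 66 mm above the bench. The steel lever is 85 mm long from the axis, 12 mm wide and 16 mm high (58 to 74 mm above the bench).
- jar: Bystander: white jar with yellow lid, 72 mm across, 70 mm high; origin at its foot.
- cartridge: Bystander: white sealant cartridge, 48 mm across, 160 mm high, standing; origin at its foot.
- sample_disc: Old sample, a plain tan puck 44 mm across and 16 mm thick, about 40 g, starting flat on the curing plate; origin at the centre of its underside.
- sample_disc_center (a point): Middle of the sample disc, 8 mm from either face.
- carton: Bystander: small cardboard box 50 x 80 mm, 50 mm high; origin at its foot.

How it is judged:
By the outcome, as a careful person would: the job done as asked, in the order asked, and still so for the second after the job is handed in, with the robot touching nothing.
Of bar1, bar2, bar3, bar4, bar5 only 3 to 5 are there at a start; the rules pass over those that are not, and their reading is None.
At some moment in a run one of bar1, bar2, bar3, bar4, bar5, sample_disc may be knocked a few centimetres aside while the robot is not near it.
Once in a run the grip may slacken for a moment while it holds something.
It also fails if it takes over 210 s, if anything falls off the work surface, if the arm or the gripper's body presses on something with over 40 N, if the wrist force passes 120 N, or if a joint passes its speed limit or range.

## Working session

There is one attempt and no reset: what is moved stays moved. The work goes in short steps, Python scripts to look and compute and a tool call to move; the robot and the scene stay as the last step left them, time stands still between calls to the robot, and variables do not carry over. Pictures are saved under pics/ and viewed, at most 14 in all, crops included, and the job is handed in when it is done.

Besides the shell and the picture viewer there is one more tool, called after "Request:" in YAML: its name, and indented under it one key for each argument. drive_tool: Moves the arm, as the interface text tells. Its arguments: {"type":"object","properties":{"motion":{"type":"array"}},"required":["motion"]}

```bash
ls; mkdir -p pics
python3 - <<'E'
from bench import status,cams
import cv2
print(status.observe())
for n in("top","side"):
    c=cams.capture(n); cv2.imwrite(f"pics/{n}0.png",cv2.resize(c["color"],(800,600),interpolation=cv2.INTER_CUBIC)); print(n,c["fx"],c["fy"],c["cx"],c["cy"],c["extrinsics"].round(4).tolist())
E
```

```text
pics
{'t': 0.0, 'joint_pos': array([-1.30162902e+00,  3.13969190e-01,  4.50020127e-02,  1.30357775e+00,
        1.38482418e-05,  1.43119970e+00]), 'qvel': array([ 0.00094045, -0.00199524,  0.00111763, -0.00072285,  0.00136053,
       -0.00013539]), 'joint_efforts': array([-6.43774747e-04, -4.80625069e+01,  2.98533547e+01,  1.92943937e-02,
       -2.21630235e-04,  1.06379136e-05]), 'position': array([ 0.22841374, -0.5271524 ,  0.23043603]), 'ee_rot': array([-3.13986299e+00, -2.57020465e-04,  4.08763702e-01]), 'wrist_force': array([ 0.14590302, -0.18684599,  0.37055361]), 'ft_torque': array([-0.04318249, -0.00346882,  0.04933287]), 'grasp_force': 0.0, 'finger_gap': 0.08548998879423073}
top 384.88550872632067 384.88550872632067 257.7294303420603 193.1176849096408 [[0.0179, -0.9994, 0.0304, -0.0302], [-0.9804, -0.0235, -0.1957, 0.5794], [0.1963, -0.0263, -0.9802, 1.0165], [0.0, 0.0, 0.0, 1.0]]
side 411.9549849059102 411.9549849059102 255.45992327412802 192.95297233981947 [[-0.9582, -0.286, -0.0023, 0.549], [-0.1444, 0.4908, -0.8592, 0.1471], [0.2469, -0.823, -0.5116, 0.8706], [0.0, 0.0, 0.0, 1.0]]
```

View pics/top0.png

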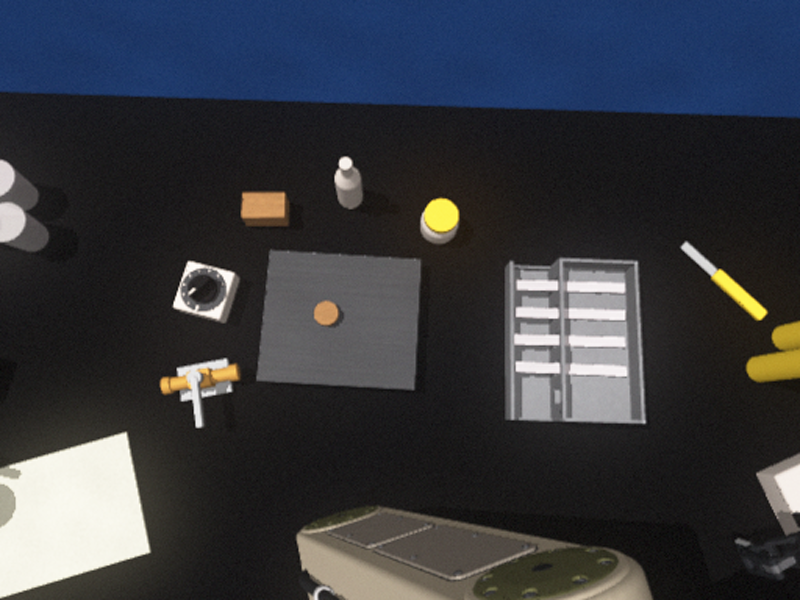

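View pics/side0.png

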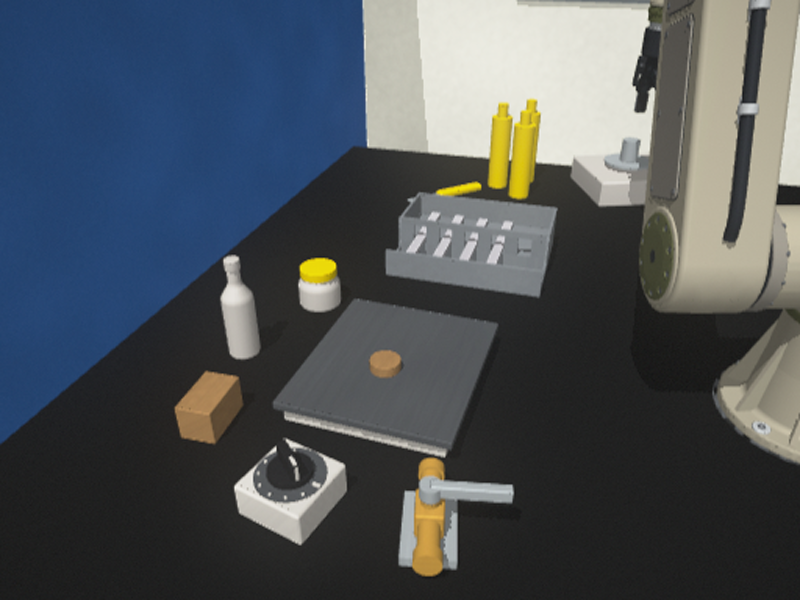

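The top view shows four bars in the bin (rows 286, 314, 341, 370), with the lane nearest the robot empty. The disc is at (326,313), the timer knob at (204,287) and the valve stem at (195,378) with its lever pointing down. Next I'll enlarge crops to measure.

```bash
cat > h.py <<'E'
import numpy as np,cv2
from bench import status,cams
def w(c,u,v,z):
    E=c["extrinsics"];R,t=E[:3,:3],E[:3,3]
    d=R.T@np.array([(u-c["cx"])/c["fx"],(v-c["cy"])/c["fy"],1]);o=-R.T@t
    return (o+d*(z-o[2])/d[2])[:2]
def px(c,p):
    E=c["extrinsics"];q=E[:3,:3]@np.array(p)+E[:3,3]
    return np.array([c["fx"]*q[0]/q[2]+c["cx"],c["fy"]*q[1]/q[2]+c["cy"]])
def crop(c,x0,y0,x1,y1,s,f):
    cv2.imwrite("pics/"+f,cv2.resize(c["color"][y0:y1,x0:x1],None,fx=s,fy=s,interpolation=cv2.INTER_CUBIC))
E
python3 - <<'E'
from h import *
c=cams.capture("top")
crop(c,315,160,420,276,5,"bin.png"); crop(c,95,155,275,285,4,"left.png")
E
```

```text
(no output)
```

View pics/bin.png

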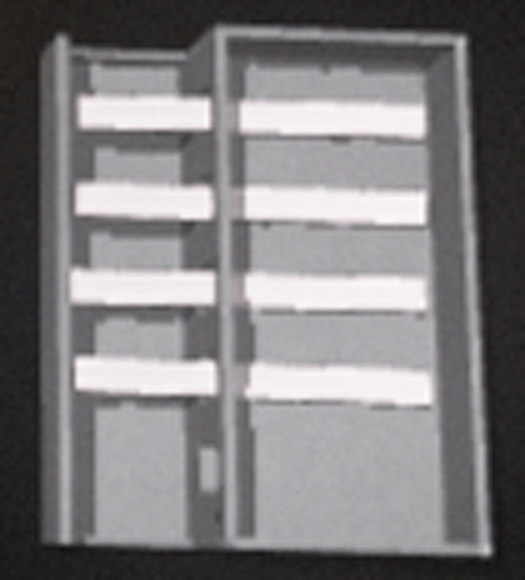

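View pics/left.png

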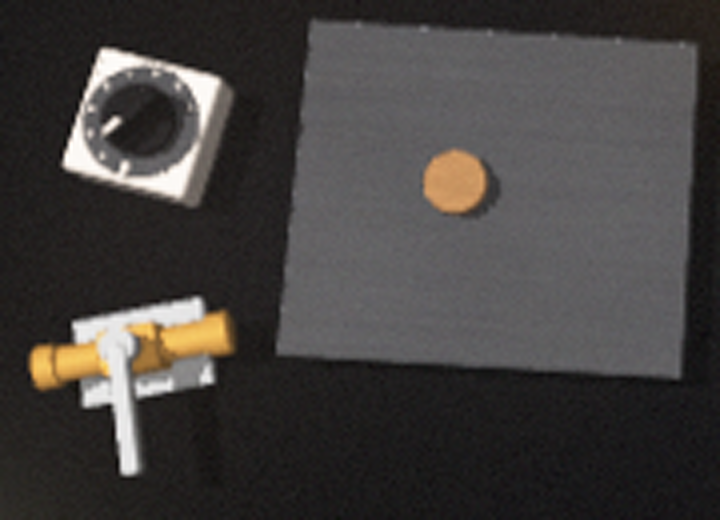

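The bin crop shows bar left ends at about (78,113), (76,200), (71,286) and (75,373), and right ends at about x = 428. In the left crop:
- **Plate corners:** (310,20), (697,44), (682,378), (278,354).
- **Disc:** (456,181).
- **Timer:** dial centre near (140,120), off mark (124,168), white knob mark (112,127).
- **Valve:** stem (118,343), lever tip (130,470).

Run:
```python
from h import *
c=cams.capture("top");np.set_printoptions(precision=4,suppress=True)
B=lambda X,Y,z:w(c,(X+.5)/5-.5+315,(Y+.5)/5-.5+160,z)
L=lambda X,Y,z:w(c,(X+.5)/4-.5+95,(Y+.5)/4-.5+155,z)
for a,b in[((78,113),(425,120)),((76,200),(427,208)),((71,286),(428,295)),((75,373),(432,388))]:
    p,q=B(*a,.045),B(*b,.045);d=p-q;print("bar",p,q,np.hypot(*d),np.degrees(np.arctan2(-d[0],d[1])))
print("bincorners",B(466,36,.08),B(490,553,.08),B(218,28,.082),B(230,552,.082),"lip",B(62,37,.05),B(58,545,.05))
P=np.array([L(310,20,.04),L(697,44,.04),L(682,378,.04),L(278,354,.04)]);print("plate",P,P.mean(0))
print("disc",L(456,181,.056))
print("dial ctr",L(140,120,.05),"off",L(124,168,.047),"mark",L(112,127,.077))
print("box top",[L(*p,.045) for p in((102,47),(222,82),(188,197),(64,165))])
print("valve stem",L(118,343,.078),"tip",L(130,472,.074),"pipe",L(45,367,.045),L(222,332,.045))
print("foot",[L(*p,.006) for p in((72,322),(203,297),(215,382),(82,408))])
```

```text
bar [ 0.6193 -0.225 ] [ 0.6201 -0.4254] 0.20044639892037558 0.24686110002373324
bar [ 0.5687 -0.2229] [ 0.5688 -0.4237] 0.20087623455515122 0.02345399364479297
bar [ 0.5195 -0.2191] [ 0.5189 -0.4216] 0.20244566780547327 -0.18372425425148473
bar [ 0.4708 -0.2204] [ 0.4666 -0.4209] 0.20051353825023216 -1.2071834809272257
bincorners [ 0.6608 -0.437 ] [ 0.3764 -0.4331] [ 0.6612 -0.2963] [ 0.3744 -0.2931] lip [ 0.6626 -0.2155] [ 0.3766 -0.2083]
plate [[ 0.6756  0.2288]
 [ 0.6651 -0.0492]
 [ 0.4264 -0.0418]
 [ 0.4373  0.2361]] [0.5511 0.0935]
disc [0.5579 0.1178]
dial ctr [0.5971 0.3403] off [0.5633 0.3494] mark [0.586  0.3503]
box top [array([0.6504, 0.3728]), array([0.6271, 0.2867]), array([0.5442, 0.3043]), array([0.5648, 0.3916])]
valve stem [0.44   0.3335] tip [0.3567 0.3199] pipe [0.4251 0.3915] [0.4512 0.274 ]
foot [array([0.4591, 0.3896]), array([0.4788, 0.2989]), array([0.419, 0.286]), array([0.3992, 0.3772])]
```

```bash
cat >> h.py <<'E'
from scipy.spatial.transform import Rotation as Ro
def go(x,y,z,yaw=89,tilt=0):
    "shift (mm) and turn (deg) to a pose; tilt: bar's +y end raised"
    s=status.observe();R0=Ro.from_euler("xyz",s["ee_rot"])
    R1=Ro.from_euler("z",yaw,degrees=True)*Ro.from_euler("y",-tilt,degrees=True)*Ro.from_euler("x",180,degrees=True)
    print("at",(s["position"]*1e3).round(1),np.degrees(s["ee_rot"]).round(2),"shift mm",(R0.inv().apply(np.array([x,y,z])-s["position"])*1e3).round(1),"turn",np.degrees((R0.inv()*R1).as_rotvec()).round(2))
E
python3 -c "
from h import *
go(.558,.118,.15)"
```

```text
at [ 228.5 -527.3  230.7] [-1.7994e+02 -1.0000e-02  2.3420e+01] shift mm [ 558.9 -461.1   81.3] turn [-5.000e-02 -4.000e-02 -6.558e+01]
```

Request:
drive_tool:
  motion: [1,0.05,-0.04,0,0,0,-6,1,0.1,-0.08,0.01,0,0,-12,1,0.15,-0.12,0.02,0,0,-18,1,0.2,-0.16,0.03,0,0,-24,1,0.25,-0.2,0.04,0,0,-30,1,0.3,-0.24,0.05,0,0,-36,1,0.35,-0.28,0.06,0,0,-42,1,0.4,-0.33,0.07,0,0,-48,1,0.45,-0.37,0.08,0,0,-54,1,0.5,-0.41,0.08,0,0,-60,1,0.54,-0.445,0.08,0,0,-65.5,1,0.559,-0.461,0.081,0,0,-65.5]

```text
t: 1.7
position: [0.559, 0.1202, 0.15]
ee_rot: [3.141, -0.0, 1.555]
wrist_force: [-0.6, -0.3, -0.1]
finger_gap: 0.0855
grasp_force: 0.0
```

```bash
python3 -c "
from h import *
go(.558,.118,.042)"
```

```text
at [559.  120.2 150. ] [179.99  -0.    89.08] shift mm [ -2.2  -0.9 108. ] turn [ 0.01 -0.    0.08]
```

Request:
drive_tool:
  motion: [1,-0.002,-0.001,0.04,0,0,0,1,-0.002,-0.001,0.08,0,0,0,1,-0.002,-0.001,0.1,0,0,0,1,-0.002,-0.001,0.108,0,0,0,0,-0.002,-0.001,0.108,0,0,0,0,-0.002,-0.001,0.108,0,0,0,0,-0.002,-0.001,0.108,0,0,0,0,-0.002,-0.001,0.108,0,0,0,0,-0.002,-0.001,0.108,0,0,0,0,-0.002,-0.001,0.108,0,0,0,0,-0.002,-0.001,0.108,0,0,0,0,-0.002,-0.001,0.06,0,0,0]

```text
t: 3.2
position: [0.5544, 0.1153, 0.088]
ee_rot: [-3.135, 0.001, 1.552]
wrist_force: [0.4, 0.0, 0.1]
finger_gap: 0.0414
grasp_force: 60.8
```

```bash
python3 -c "
from h import *
go(.42,-.127,.095);go(.42,-.127,.003)"
```

```text
at [554.4 115.3  88. ] [-1.7962e+02  4.0000e-02  8.8910e+01] shift mm [-244.8 -129.9   -5.9] turn [-0.38  0.04 -0.09]
at [554.4 115.3  88. ] [-1.7962e+02  4.0000e-02  8.8910e+01] shift mm [-244.7 -129.3   86.1] turn [-0.38  0.04 -0.09]
```

Request:
drive_tool:
  motion: [0,-0.01,-0.005,-0.02,0,0,0,0,-0.04,-0.02,-0.02,0,0,0,0,-0.08,-0.043,-0.02,0,0,0,0,-0.12,-0.064,-0.02,0,0,0,0,-0.16,-0.085,-0.02,0,0,0,0,-0.2,-0.106,-0.02,0,0,0,0,-0.235,-0.125,-0.02,0,0,0,0,-0.246,-0.131,-0.01,0,0,0,0,-0.246,-0.131,0.03,0,0,0,0,-0.246,-0.131,0.06,0,0,0,0,-0.246,-0.131,0.07,0,0,0,0,-0.246,-0.131,0.07,0,0,0]

```text
t: 4.7
position: [0.4215, -0.1274, 0.02]
ee_rot: [-3.141, -0.001, 1.553]
wrist_force: [-0.1, 0.8, -0.1]
finger_gap: 0.0407
grasp_force: 60.8
```

```bash
python3 -c "
from h import *
go(.42,-.127,.003)"
```

```text
at [ 421.5 -127.4   20. ] [-1.7994e+02 -3.0000e-02  8.8960e+01] shift mm [ 0.4 -1.5 17. ] turn [-0.06 -0.03 -0.04]
```

Run:
```python
from h import *
c=cams.capture("side");print(px(c,(.42,-.127,.02)))
u,v=px(c,(.42,-.127,.03)).astype(int)
crop(c,u-60,v-60,u+60,v+40,5,"d1.png")
```

```text
[325.95939299 195.62552423]
```

View pics/d1.png

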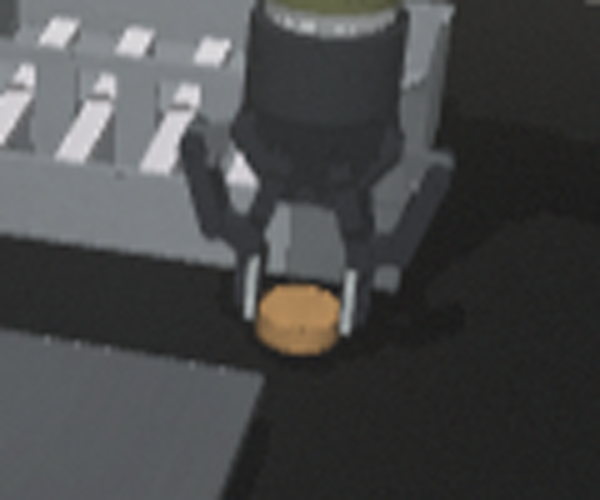

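The disc is held level between the fingers at crop (300,318), slightly toward the plate. I'll lower it and watch the force.

Request:
drive_tool:
  motion: [0,0,-0.001,0.005,0,0,0,0,0,-0.001,0.01,0,0,0,0,0,-0.001,0.013,0,0,0,0,0,-0.001,0.015,0,0,0,0,0,-0.001,0.016,0,0,0,0,0,-0.001,0.016,0,0,0]

```text
t: 5.5
position: [0.4206, -0.1279, 0.0042]
ee_rot: [-3.141, 0.0, 1.552]
wrist_force: [-0.6, 0.3, -0.6]
finger_gap: 0.0416
grasp_force: 60.8
```

Request:
drive_tool:
  motion: [0,0,0,0.002,0,0,0,0,0,0,0.002,0,0,0,0.8,0,0,0.002,0,0,0,0.8,0,0,0.002,0,0,0,0.8,0,0,0.002,0,0,0,0.8,0,0,0,0,0,0,0.8,0,0,-0.03,0,0,0,0.45,0,0,-0.07,0,0,0,0.45,0,0,-0.11,0,0,0,0.45,0,0,-0.116,0,0,0]

```text
t: 6.75
position: [0.4225, -0.1288, 0.123]
ee_rot: [3.137, 0.002, 1.552]
wrist_force: [0.9, 0.6, -0.5]
finger_gap: 0.0387
grasp_force: 0.0
```

Run:
```python
from h import *
go(.6195,-.254,.12);go(.6195,-.254,.0355)
c=cams.capture("side");u,v=px(c,(.42,-.127,.03)).astype(int)
crop(c,u-100,v-60,u+60,v+40,5,"d2.png")
```

```text
at [ 422.5 -128.8  123. ] [1.7972e+02 1.4000e-01 8.8930e+01] shift mm [-121.4  199.3    4.2] turn [ 0.28  0.14 -0.07]
at [ 422.5 -128.8  123. ] [1.7972e+02 1.4000e-01 8.8930e+01] shift mm [-121.2  198.9   88.7] turn [ 0.28  0.14 -0.07]
```

View pics/d2.png

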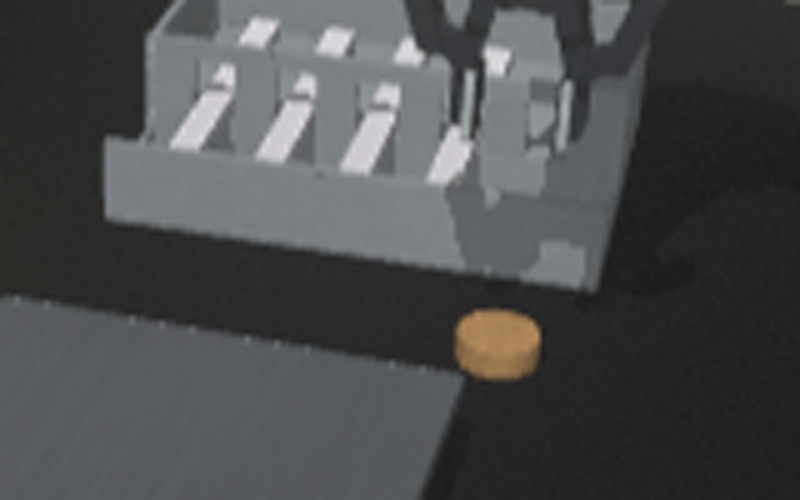

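The disc now lies flat on the bench at crop (498,345), clear of the plate, and all four bars are unmoved. Next is bar A, the farthest one.

Request:
drive_tool:
  motion: [0.45,-0.03,0.05,0,0,0,0,0.45,-0.06,0.1,0,0,0,0,0.45,-0.09,0.15,0,0,0,0,0.45,-0.115,0.19,0,0,0,0,0.45,-0.122,0.2,0,0,0,0,0.45,-0.122,0.2,0,0,0,0,0.45,-0.122,0.2,0,0,0,0]

```text
t: 7.68
position: [0.6171, -0.2528, 0.119]
ee_rot: [-3.139, -0.001, 1.552]
wrist_force: [-0.7, 0.4, -0.2]
finger_gap: 0.0385
grasp_force: 0.0
```

Run:
```python
from h import *
go(.6195,-.254,.0355)
```

```text
at [ 617.1 -252.8  119. ] [-1.7986e+02 -7.0000e-02  8.8930e+01] shift mm [-1.2  2.7 83.5] turn [-0.14 -0.07 -0.07]
```

Request:
drive_tool:
  motion: [0.45,-0.001,0.003,0.03,0,0,0,0.45,-0.001,0.003,0.06,0,0,0,0.45,-0.001,0.003,0.08,0,0,0,0.45,-0.001,0.003,0.083,0,0,0,0,-0.001,0.003,0.083,0,0,0,0,-0.001,0.003,0.083,0,0,0,0,-0.001,0.003,0.083,0,0,0,0,-0.001,0.003,0.083,0,0,0]

```text
t: 8.68
position: [0.6218, -0.2549, 0.0382]
ee_rot: [3.14, 0.001, 1.552]
wrist_force: [0.1, 1.3, 2.2]
finger_gap: 0.0159
grasp_force: 59.5
```

Run:
```python
from h import *
s=status.observe();p=s["position"];R0=Ro.from_euler("xyz",s["ee_rot"]);print(p,s["ee_rot"])
u=np.array([.0175,.99985,0])
piv=np.array([p[0],p[1],0.035])-u*(.2-(-.225-p[1]))  # rear lower edge
for a in(2,4,6,8):
    Q=Ro.from_rotvec(np.radians(a)*np.array([u[1],-u[0],0]))
    d=piv+Q.apply(p-piv)-p
    print(a,(R0.inv().apply(d)*1e3).round(1),np.degrees((R0.inv()*Q*R0).as_rotvec()).round(2))
```

```text
[ 0.62182596 -0.25491312  0.03823597] [3.14016821e+00 6.88938346e-04 1.55205435e+00]
2 [-0.2  0.  -5.9] [0. 2. 0.]
4 [ -0.6   0.  -11.9] [0.   4.   0.01]
6 [ -1.3   0.  -17.8] [0.01 6.   0.01]
8 [ -2.1   0.  -23.6] [0.01 8.   0.01]
```

Request:
drive_tool:
  motion: [0,0,0,-0.003,0,1,0,0,0,0,-0.006,0,2,0,0,0,0,-0.009,0,3,0,0,-0.001,0,-0.012,0,4,0,0,-0.001,0,-0.015,0,5,0,0,-0.001,0,-0.018,0,6,0,0,-0.002,0,-0.021,0,7,0,0,-0.002,0,-0.024,0,8,0,0,-0.002,0,-0.024,0,8,0]

```text
t: 9.8
position: [0.6213, -0.2572, 0.0615]
ee_rot: [3.141, -0.14, 1.551]
wrist_force: [-0.8, -0.1, -0.7]
finger_gap: 0.0155
grasp_force: 62.3
```

Run:
```python
from h import *
s=status.observe();print(s["position"],np.degrees(s["ee_rot"]))
c=cams.capture("side")
crop(c,235,110,365,200,6,"a1.png")
```

```text
[ 0.62129945 -0.2571758   0.0614511 ] [179.98851727  -7.99947696  88.89179357]
```

View pics/a1.png

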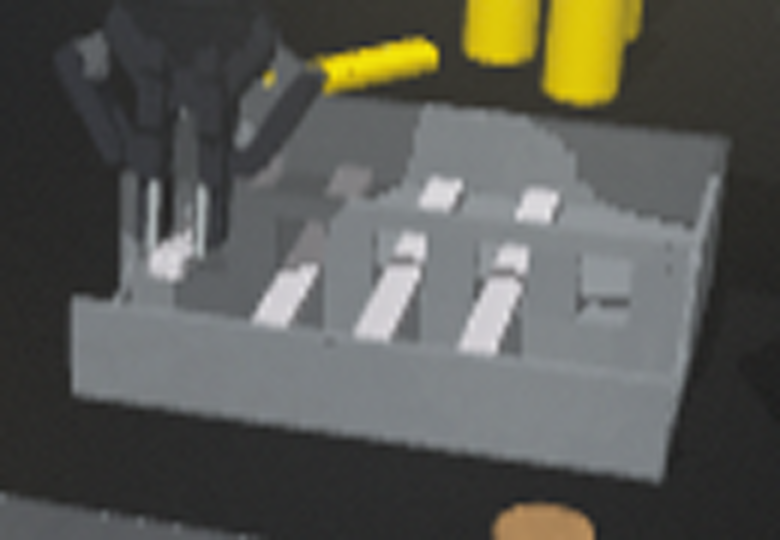

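The gripped bar end is raised at (170,260) and clear of the lip. Now I'll draw it along its length.

Request:
drive_tool:
  motion: [0,0.01,0,0,0,0,0,0,0.03,0,0,0,0,0,0,0.05,0,0,0,0,0,0,0.075,0,0,0,0,0,0,0.1,0,0,0,0,0,0,0.125,0,0,0,0,0,0,0.15,0,0,0,0,0,0,0.175,0,0,0,0,0,0,0.2,0,0,0,0,0,0,0.22,0,0,0,0,0,0,0.23,0,0,0,0,0,0,0.23,0,0,0,0,0]

```text
t: 11.35
position: [0.6256, -0.0284, 0.0934]
ee_rot: [3.141, -0.139, 1.553]
wrist_force: [0.2, 0.5, -0.4]
finger_gap: 0.0158
grasp_force: 62.2
```

Run:
```python
from h import *
# grip is 30 mm behind bar's end: bar centre = tcp - 70 mm along u
go(.626+.0025,.0906+.070,.09,88.4);go(.626+.0025,.0906+.070,.045,88.4)
c=cams.capture("side")
crop(c,160,80,420,275,3,"a2.png")
```

```text
at [625.6 -28.4  93.4] [179.99  -7.98  88.98] shift mm [186.7  -0.5  29.6] turn [-0.03 -7.98  0.57]
at [625.6 -28.4  93.4] [179.99  -7.98  88.98] shift mm [180.5  -0.5  74.2] turn [-0.03 -7.98  0.57]
```

View pics/a2.png

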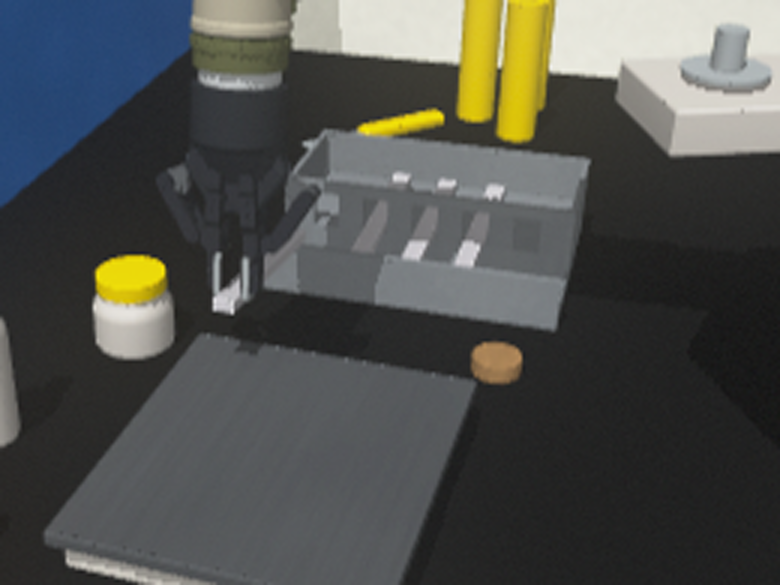

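Bar A is out of the bin and held firmly, with its free end at (227,300) just before the plate. Before moving on I'll check clearance to the bystanders.

Run:
```python
from h import *
c=cams.capture("top");v=lambda X,Y,z:w(c,X/1.5625,Y/1.5625,z).round(3)
print("jar",v(442,215,.07),"cart foot",v(350,204,0),"neck",v(345,163,.16),"carton",v(265,200,.05))
```

```text
jar [ 0.74  -0.086] cart foot [0.783 0.086] neck [0.796 0.086] carton [0.767 0.24 ]
```

Request:
drive_tool:
  motion: [0,0.02,0,0.0,0,-1,0,0,0.05,0,0.005,0,-2,0.1,0,0.08,0,0.01,0,-4,0.2,0,0.11,0,0.015,0,-5,0.3,0,0.14,0,0.02,0,-6,0.4,0,0.17,0,0.026,0,-7,0.5,0,0.187,-0.0005,0.03,0,-8,0.6,0,0.185,-0.0005,0.045,0,-8,0.6,0,0.183,-0.0005,0.06,0,-8,0.6,0,0.181,-0.0005,0.07,0,-8,0.6,0,0.1805,-0.0005,0.074,0,-8,0.6,0,0.1805,-0.0005,0.074,0,-8,0.6]

```text
t: 12.95
position: [0.6286, 0.1594, 0.0449]
ee_rot: [-3.141, 0.0, 1.541]
wrist_force: [-0.6, 0.1, -1.3]
finger_gap: 0.016
grasp_force: 62.2
```

Run:
```python
from h import *
go(.6285,.1606,.045,88.4)
c=cams.capture("side")
crop(c,120,130,330,300,3.5,"a3.png")
```

```text
at [628.6 159.4  44.9] [-1.7994e+02  1.0000e-02  8.8280e+01] shift mm [ 1.2 -0.1 -0.1] turn [-0.06  0.01 -0.12]
```

View pics/a3.png

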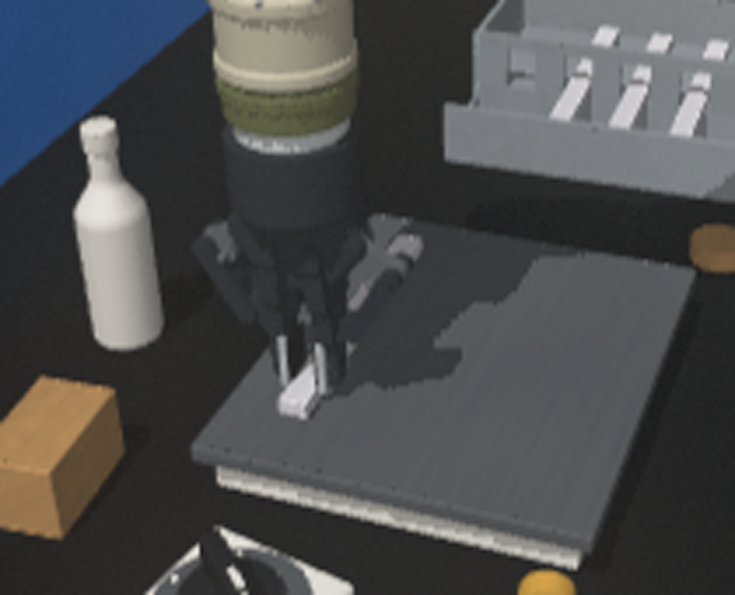

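Bar A lies just over the plate, with its end at (298,400), inside the edge. I'll release it and go to bar B.

Request:
drive_tool:
  motion: [0,0,0,0.0015,0,0,0,0,0,0,0.0015,0,0,0,0.4,0,0,0.0015,0,0,0,0.4,0,0,0.0015,0,0,0,0.4,0,0,0.0015,0,0,0,0.4,0,0,-0.01,0,0,0,0.4,0,0,-0.04,0,0,0,0.4,0,0,-0.076,0,0,0]

```text
t: 14.0
position: [0.6282, 0.16, 0.122]
ee_rot: [-3.14, 0.0, 1.542]
wrist_force: [0.6, 0.5, 0.4]
finger_gap: 0.0342
grasp_force: 0.0
```

Request:
drive_tool:
  motion: [0.45,-0.05,-0.006,0,0,0,0,0.45,-0.1,-0.012,0,0,0,0,0.45,-0.15,-0.018,0,0,0,0,0.45,-0.2,-0.024,0,0,0,0,0.45,-0.25,-0.03,0,0,0,0,0.45,-0.3,-0.036,0,0,-0.2,0,0.45,-0.35,-0.042,0,0,-0.4,0,0.45,-0.4,-0.047,0,0,-0.6,0,0.45,-0.415,-0.048,0,0,0,-0.6,0.45,-0.415,-0.048,0,0,0,-0.6,0.45,-0.415,-0.048,0,0,0,-0.6]

```text
t: 15.38
position: [0.5686, -0.2521, 0.1214]
ee_rot: [-3.141, -0.0, 1.553]
wrist_force: [0.7, -0.4, -0.2]
finger_gap: 0.0382
grasp_force: 0.0
```

Run:
```python
from h import *
go(.569,-.253,.0355)
c=cams.capture("top")
crop(c,150,150,420,285,2.9,"b0.png")
```

```text
at [ 568.6 -252.1  121.4] [-1.7995e+02 -3.0000e-02  8.8990e+01] shift mm [-1.   0.5 85.9] turn [-0.05 -0.03 -0.01]
```

View pics/b0.png

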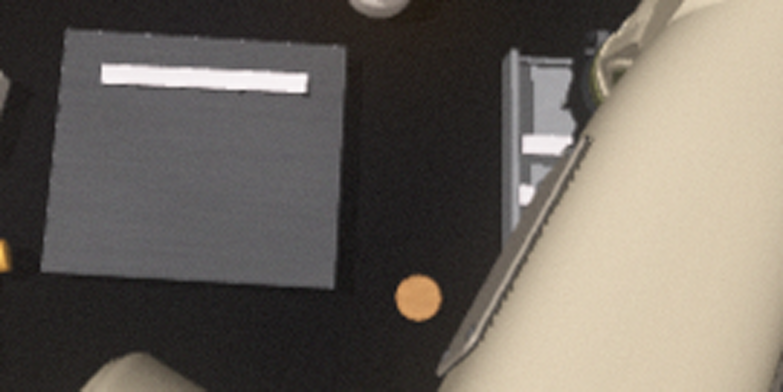

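Bar A lies flat at (204,78), well inside the plate and parallel to its long side. The disc sits on the bench at (418,298). Next is bar B.

Request:
drive_tool:
  motion: [0.45,-0.001,0.0005,0.03,0,0,0,0.45,-0.001,0.0005,0.06,0,0,0,0.45,-0.001,0.0005,0.08,0,0,0,0.45,-0.001,0.0005,0.0845,0,0,0,0,-0.001,0.0005,0.0845,0,0,0,0,-0.001,0.0005,0.0845,0,0,0,0,-0.001,0.0005,0.0845,0,0,0,0,-0.001,0.0005,0.0845,0,0,0]

```text
t: 16.42
position: [0.5695, -0.2546, 0.0375]
ee_rot: [3.141, 0.0, 1.552]
wrist_force: [0.9, 1.8, 1.4]
finger_gap: 0.0156
grasp_force: 60.3
```

Request:
drive_tool:
  motion: [0,0,0,-0.003,0,1,0,0,0,0,-0.006,0,2,0,0,0,0,-0.009,0,3,0,0,-0.001,0,-0.012,0,4,0,0,-0.001,0,-0.015,0,5,0,0,-0.001,0,-0.018,0,6,0,0,-0.002,0,-0.021,0,7,0,0,-0.002,0,-0.024,0,8,0,0,-0.002,0,-0.024,0,8,0]

```text
t: 17.55
position: [0.569, -0.2568, 0.0609]
ee_rot: [-3.141, -0.14, 1.551]
wrist_force: [0.4, -0.3, -0.4]
finger_gap: 0.016
grasp_force: 60.0
```

Request:
drive_tool:
  motion: [0,0.01,0,0,0,0,0,0,0.03,0,0,0,0,0,0,0.05,0,0,0,0,0,0,0.075,0,0,0,0,0,0,0.1,0,0,0,0,0,0,0.125,0,0,0,0,0,0,0.15,0,0,0,0,0,0,0.175,0,0,0,0,0,0,0.2,0,0,0,0,0,0,0.22,0,0,0,0,0,0,0.23,0,0,0,0,0,0,0.23,0,0,0,0,0]

```text
t: 19.05
position: [0.5732, -0.028, 0.0929]
ee_rot: [-3.141, -0.139, 1.553]
wrist_force: [0.0, -0.1, -1.4]
finger_gap: 0.016
grasp_force: 60.0
```

Run:
```python
from h import *
go(.576+.0025,.0925+.070,.09,88.2);go(.576+.0025,.0925+.070,.0445,88.2)
```

```text
at [573.2 -28.   92.9] [-179.98   -7.98   88.99] shift mm [188.3   1.9  29.3] turn [-0.08 -7.98  0.79]
at [573.2 -28.   92.9] [-179.98   -7.98   88.99] shift mm [182.    1.9  74.3] turn [-0.08 -7.98  0.79]
```

Request:
drive_tool:
  motion: [0,0.02,0,0.0,0,-1,0,0,0.05,0,0.005,0,-2,0.1,0,0.08,0.0005,0.01,0,-4,0.2,0,0.11,0.001,0.015,0,-5,0.3,0,0.14,0.001,0.02,0,-6,0.4,0,0.17,0.0015,0.026,0,-7,0.6,0,0.188,0.002,0.03,0,-8,0.8,0,0.186,0.002,0.045,0,-8,0.8,0,0.184,0.002,0.06,0,-8,0.8,0,0.182,0.002,0.07,0,-8,0.8,0,0.182,0.002,0.0745,0,-8,0.8,0,0.182,0.002,0.0745,0,-8,0.8]

```text
t: 20.55
position: [0.5787, 0.1613, 0.0439]
ee_rot: [-3.139, 0.0, 1.537]
wrist_force: [0.7, 0.1, -0.9]
finger_gap: 0.0158
grasp_force: 60.0
```

```bash
cat >> h.py <<'E'
def bars():
    c=cams.capture("top");g=c["color"].min(2)
    m=(g>185).astype(np.uint8)
    for k in cv2.findContours(m,cv2.RETR_EXTERNAL,cv2.CHAIN_APPROX_NONE)[0]:
        if 40<cv2.contourArea(k)<1200:
            P=np.array([w(c,*q[0],.05) for q in k]);ctr,sz,a=cv2.minAreaRect((P*1e3).astype(np.float32))
            if .3<ctr[0]/1e3<.7 and -.5<ctr[1]/1e3<.3: print("ctr",np.round(ctr),"size",np.round(sz),"ang",round(a,1),"y",P[:,1].min().round(3),P[:,1].max().round(3))
E
python3 - <<'E'
from h import *
go(.5785,.1625,.0435,88.2)
bars()
E
```

```text
at [578.7 161.3  43.9] [-1.7987e+02  1.0000e-02  8.8080e+01] shift mm [ 1.2 -0.2  0.4] turn [-0.13  0.01 -0.12]
ctr [ 468. -367.] size [104.  20.] ang 88.9 y -0.419 -0.315
ctr [ 470. -258.] size [19. 76.] ang 1.2 y -0.296 -0.22
ctr [ 520. -368.] size [ 20. 103.] ang 1.2 y -0.42 -0.317
ctr [ 521. -258.] size [20. 79.] ang 1.2 y -0.298 -0.218
ctr [626.  68.] size [156.  19.] ang 88.7 y -0.01 0.146
```

Request:
drive_tool:
  motion: [0,0,0,0.001,0,0,0,0,0,0,0.001,0,0,0,0.4,0,0,0.001,0,0,0,0.4,0,0,0.001,0,0,0,0.4,0,0,0.001,0,0,0,0.4,0,0,-0.01,0,0,0,0.4,0,0,-0.04,0,0,0,0.4,0,0,-0.076,0,0,0]

```text
t: 21.6
position: [0.5784, 0.1618, 0.1212]
ee_rot: [-3.139, 0.0, 1.538]
wrist_force: [0.9, 0.6, -0.1]
finger_gap: 0.0338
grasp_force: 0.0
```

Request:
drive_tool:
  motion: [0.45,-0.05,-0.006,0,0,0,0,0.45,-0.1,-0.012,0,0,0,0,0.45,-0.15,-0.018,0,0,0,0,0.45,-0.2,-0.024,0,0,0,-0.2,0.45,-0.25,-0.03,0,0,0,-0.4,0.45,-0.3,-0.036,0,0,0,-0.6,0.45,-0.35,-0.042,0,0,0,-0.8,0.45,-0.4,-0.045,0,0,0,-0.8,0.45,-0.413,-0.046,0,0,0,-0.8,0.45,-0.413,-0.046,0,0,0,-0.8,0.45,-0.413,-0.046,0,0,0,-0.8]

```text
t: 22.98
position: [0.5194, -0.2481, 0.1205]
ee_rot: [-3.14, -0.001, 1.553]
wrist_force: [0.3, -0.0, -0.3]
finger_gap: 0.0385
grasp_force: 0.0
```

Run:
```python
from h import *
go(.520,-.249,.0355)
bars()
```

```text
at [ 519.4 -248.1  120.5] [-1.7989e+02 -3.0000e-02  8.9000e+01] shift mm [-1.   0.8 85. ] turn [-0.11 -0.03 -0.  ]
ctr [ 471. -237.] size [17. 34.] ang 1.2 y -0.254 -0.22
ctr [ 519. -241.] size [17. 46.] ang 1.3 y -0.264 -0.218
ctr [577.  93.] size [197.  19.] ang 88.6 y -0.005 0.191
ctr [627.  89.] size [198.  19.] ang 88.5 y -0.01 0.188
ctr [619. 299.] size [50. 25.] ang 31.0 y 0.288 0.323
ctr [ 656. -480.] size [47. 31.] ang 67.6 y -0.502 -0.455
ctr [ 651. -422.] size [32. 63.] ang 54.1 y -0.451 -0.394
```

A and B are both placed well. Next is bar C.

Request:
drive_tool:
  motion: [0.45,-0.001,0.0005,0.03,0,0,0,0.45,-0.001,0.0005,0.06,0,0,0,0.45,-0.001,0.0005,0.08,0,0,0,0.45,-0.001,0.0005,0.084,0,0,0,0,-0.001,0.0005,0.084,0,0,0,0,-0.001,0.0005,0.084,0,0,0,0,-0.001,0.0005,0.084,0,0,0,0,-0.001,0.0005,0.084,0,0,0]

```text
t: 24.02
position: [0.5204, -0.2506, 0.0371]
ee_rot: [-3.141, 0.001, 1.552]
wrist_force: [-0.1, 0.6, 2.3]
finger_gap: 0.0159
grasp_force: 60.4
```

Request:
drive_tool:
  motion: [0,0,0,-0.003,0,1,0,0,0,0,-0.006,0,2,0,0,0,0,-0.009,0,3,0,0,-0.001,0,-0.012,0,4,0,0,-0.001,0,-0.015,0,5,0,0,-0.001,0,-0.018,0,6,0,0,-0.002,0,-0.021,0,7,0,0,-0.002,0,-0.024,0,8,0,0,-0.002,0,-0.024,0,8,0]

```text
t: 25.15
position: [0.5199, -0.2529, 0.0605]
ee_rot: [-3.14, -0.14, 1.551]
wrist_force: [0.2, -1.6, -0.0]
finger_gap: 0.016
grasp_force: 60.2
```

Request:
drive_tool:
  motion: [0,0.01,0,0,0,0,0,0,0.03,0,0,0,0,0,0,0.05,0,0,0,0,0,0,0.075,0,0,0,0,0,0,0.1,0,0,0,0,0,0,0.125,0,0,0,0,0,0,0.15,0,0,0,0,0,0,0.175,0,0,0,0,0,0,0.2,0,0,0,0,0,0,0.22,0,0,0,0,0,0,0.23,0,0,0,0,0,0,0.23,0,0,0,0,0]

```text
t: 26.65
position: [0.524, -0.024, 0.0925]
ee_rot: [-3.14, -0.139, 1.553]
wrist_force: [-0.9, 0.1, -0.4]
finger_gap: 0.0158
grasp_force: 60.2
```

Run:
```python
from h import *
go(.526+.0025,.0944+.070,.09,88.1);go(.526+.0025,.0944+.070,.0445,88.1)
```

```text
at [524.  -24.   92.5] [-179.92   -7.98   88.99] shift mm [186.3   1.2  28.6] turn [-0.14 -7.98  0.9 ]
at [524.  -24.   92.5] [-179.92   -7.98   88.99] shift mm [180.    1.2  73.7] turn [-0.14 -7.98  0.9 ]
```

Request:
drive_tool:
  motion: [0,0.02,0,0.0,0,-1,0,0,0.05,0,0.005,0,-2,0.1,0,0.08,0.0005,0.01,0,-4,0.2,0,0.11,0.001,0.015,0,-5,0.3,0,0.14,0.001,0.02,0,-6,0.4,0,0.17,0.001,0.026,0,-7,0.6,0,0.186,0.001,0.03,0,-8,0.8,0,0.184,0.001,0.045,0,-8,0.8,0,0.182,0.001,0.06,0,-8,0.8,0,0.18,0.001,0.07,0,-8,0.8,0,0.18,0.001,0.074,0,-8,0.8,0,0.18,0.001,0.074,0,-8,0.8]

```text
t: 28.15
position: [0.5284, 0.1633, 0.0438]
ee_rot: [-3.138, 0.0, 1.537]
wrist_force: [0.3, -0.3, -1.1]
finger_gap: 0.016
grasp_force: 60.2
```

Run:
```python
from h import *
go(.5285,.1644,.0435,88.2)
bars()
```

```text
at [528.4 163.3  43.8] [-1.7981e+02  1.0000e-02  8.8090e+01] shift mm [1.1 0.1 0.3] turn [-0.19  0.01 -0.11]
ctr [ 468. -367.] size [104.  20.] ang 88.9 y -0.419 -0.315
ctr [ 470. -258.] size [19. 76.] ang 1.2 y -0.296 -0.22
ctr [577.  75.] size [161.  19.] ang 88.7 y -0.005 0.155
ctr [627.  80.] size [181.  19.] ang 88.6 y -0.01 0.171
ctr [619. 224.] size [64. 28.] ang 3.7 y 0.208 0.239
ctr [664. 297.] size [ 65. 107.] ang 26.7 y 0.246 0.34
```

Request:
drive_tool:
  motion: [0,0,0,0.001,0,0,0,0,0,0,0.001,0,0,0,0.4,0,0,0.001,0,0,0,0.4,0,0,0.001,0,0,0,0.4,0,0,0.001,0,0,0,0.4,0,0,-0.01,0,0,0,0.4,0,0,-0.04,0,0,0,0.4,0,0,-0.076,0,0,0]

```text
t: 29.2
position: [0.5283, 0.1637, 0.121]
ee_rot: [-3.138, 0.0, 1.538]
wrist_force: [0.3, -0.1, 0.9]
finger_gap: 0.034
grasp_force: 0.0
```

Request:
drive_tool:
  motion: [0.45,-0.05,-0.006,0,0,0,0,0.45,-0.1,-0.012,0,0,0,0,0.45,-0.15,-0.018,0,0,0,0,0.45,-0.2,-0.024,0,0,0,-0.2,0.45,-0.25,-0.03,0,0,0,-0.4,0.45,-0.3,-0.036,0,0,0,-0.6,0.45,-0.35,-0.042,0,0,0,-0.8,0.45,-0.4,-0.045,0,0,0,-0.9,0.45,-0.416,-0.045,0,0,0,-0.9,0.45,-0.416,-0.045,0,0,0,-0.9,0.45,-0.416,-0.045,0,0,0,-0.9]

```text
t: 30.58
position: [0.4701, -0.2492, 0.1203]
ee_rot: [-3.138, -0.001, 1.555]
wrist_force: [0.6, -0.4, 0.3]
finger_gap: 0.0387
grasp_force: 0.0
```

Run:
```python
from h import *
go(.470,-.250,.0355)
bars()
```

```text
at [ 470.1 -249.2  120.3] [-1.7982e+02 -4.0000e-02  8.9100e+01] shift mm [-0.9  0.2 84.8] turn [-0.18 -0.04  0.1 ]
ctr [ 471. -244.] size [48. 19.] ang 86.4 y -0.268 -0.22
ctr [527.  95.] size [197.  19.] ang 88.4 y -0.004 0.194
ctr [ 552. -423.] size [32. 65.] ang 51.2 y -0.453 -0.392
ctr [577.  93.] size [197.  19.] ang 88.6 y -0.005 0.191
ctr [627.  89.] size [198.  19.] ang 88.6 y -0.01 0.188
ctr [619. 299.] size [50. 25.] ang 31.0 y 0.288 0.323
```

Request:
drive_tool:
  motion: [0.45,-0.001,0.0005,0.03,0,0,0,0.45,-0.001,0.0005,0.06,0,0,0,0.45,-0.001,0.0005,0.08,0,0,0,0.45,-0.001,0.0005,0.084,0,0,0,0,-0.001,0.0005,0.084,0,0,0,0,-0.001,0.0005,0.084,0,0,0,0,-0.001,0.0005,0.084,0,0,0,0,-0.001,0.0005,0.084,0,0,0]

```text
t: 31.62
position: [0.471, -0.2518, 0.037]
ee_rot: [-3.14, 0.001, 1.554]
wrist_force: [1.6, 0.6, 2.1]
finger_gap: 0.016
grasp_force: 60.5
```

Request:
drive_tool:
  motion: [0,0,0,-0.003,0,1,0,0,0,0,-0.006,0,2,0,0,0,0,-0.009,0,3,0,0,-0.001,0,-0.012,0,4,0,0,-0.001,0,-0.015,0,5,0,0,-0.001,0,-0.018,0,6,0,0,-0.002,0,-0.021,0,7,0,0,-0.002,0,-0.024,0,8,0,0,-0.002,0,-0.024,0,8,0]

```text
t: 32.75
position: [0.4706, -0.254, 0.0604]
ee_rot: [-3.139, -0.14, 1.553]
wrist_force: [-0.2, 0.0, -0.6]
finger_gap: 0.016
grasp_force: 60.3
```

Request:
drive_tool:
  motion: [0,0.01,0,0,0,0,0,0,0.03,0,0,0,0,0,0,0.05,0,0,0,0,0,0,0.075,0,0,0,0,0,0,0.1,0,0,0,0,0,0,0.125,0,0,0,0,0,0,0.15,0,0,0,0,0,0,0.175,0,0,0,0,0,0,0.2,0,0,0,0,0,0,0.22,0,0,0,0,0,0,0.23,0,0,0,0,0,0,0.23,0,0,0,0,0]

```text
t: 34.25
position: [0.4741, -0.0248, 0.0924]
ee_rot: [-3.139, -0.139, 1.555]
wrist_force: [0.7, -0.2, -0.5]
finger_gap: 0.0163
grasp_force: 60.2
```

Run:
```python
from h import *
go(.476+.0025,.0964+.070,.09,88.1);go(.476+.0025,.0964+.070,.0445,88.1)
```

```text
at [474.1 -24.8  92.4] [-179.86   -7.98   89.12] shift mm [189.    1.5  29. ] turn [-0.21 -7.98  1.03]
at [474.1 -24.8  92.4] [-179.86   -7.98   89.12] shift mm [182.7   1.6  74. ] turn [-0.21 -7.98  1.03]
```

Request:
drive_tool:
  motion: [0,0.02,0,0.0,0,-1,0,0,0.05,0,0.005,0,-2,0.1,0,0.08,0.0005,0.01,0,-4,0.2,0,0.11,0.001,0.015,0,-5,0.3,0,0.14,0.001,0.02,0,-6,0.4,0,0.17,0.001,0.026,0,-7,0.6,0,0.188,0.0015,0.03,0,-8,0.9,0,0.186,0.0015,0.045,0,-8,0.9,0,0.184,0.0015,0.06,0,-8,0.9,0,0.182,0.0015,0.07,0,-8,0.9,0,0.182,0.0015,0.0745,0,-8,0.9,0,0.182,0.0015,0.0745,0,-8,0.9]

```text
t: 35.75
position: [0.4788, 0.1643, 0.0434]
ee_rot: [-3.137, 0.0, 1.537]
wrist_force: [0.3, 0.3, -0.2]
finger_gap: 0.0161
grasp_force: 60.2
```

Request:
drive_tool:
  motion: [0,0,0,0.001,0,0,0,0,0,0,0.001,0,0,0,0.4,0,0,0.001,0,0,0,0.4,0,0,0.001,0,0,0,0.4,0,0,0.001,0,0,0,0.4,0,0,-0.01,0,0,0,0.4,0,0,-0.04,0,0,0,0.4,0,0,-0.076,0,0,0,0.4,0,0,-0.12,0,0,0,0.4,0,0,-0.12,0,0,0]

```text
t: 37.0
position: [0.4822, 0.1653, 0.1683]
ee_rot: [3.137, -0.002, 1.538]
wrist_force: [0.8, 0.3, -0.2]
finger_gap: 0.0344
grasp_force: 0.0
```

Run:
```python
from h import *
go(.4785,.1664,.0435,88.2)
bars()
```

```text
at [482.2 165.3 168.3] [ 1.7976e+02 -9.0000e-02  8.8140e+01] shift mm [  0.8  -4.2 124.7] turn [ 0.24 -0.09 -0.06]
ctr [476.  88.] size [179.  20.] ang 88.0 y -0.002 0.177
ctr [527.  80.] size [172.  20.] ang 88.6 y -0.006 0.166
ctr [577.  89.] size [193.  20.] ang 88.6 y -0.008 0.186
ctr [627.  89.] size [199.  20.] ang 88.6 y -0.01 0.188
```

All four bars are on the plate, parallel and about 50 mm apart. Next is the valve: its base yaw is about 12.3°, the lever is now at 189.3°, and the half-open target is 147.3°.

Run:
```python
from h import *
go(.3852,.3256,.13,189.3)
```

```text
at [480.9 165.  166.1] [ 1.7995e+02 -5.0000e-02  8.8130e+01] shift mm [ 157.3 -100.9   36.2] turn [ 8.0000e-02  1.0000e-02 -1.0117e+02]
```

Request:
drive_tool:
  motion: [0.5,0.015,-0.01,0,0,0,-9,0.5,0.03,-0.02,0,0,0,-18,0.5,0.045,-0.03,0,0,0,-27,0.5,0.06,-0.04,0,0,0,-36,0.5,0.075,-0.05,0,0,0,-45,0.5,0.09,-0.06,0.01,0,0,-54,0.5,0.105,-0.07,0.015,0,0,-63,0.5,0.12,-0.08,0.02,0,0,-72,0.5,0.135,-0.09,0.025,0,0,-81,0.5,0.148,-0.096,0.03,0,0,-90,0.5,0.157,-0.101,0.036,0,0,-99,0.5,0.157,-0.101,0.036,0,0,-101.2]

```text
t: 38.55
position: [0.3819, 0.3248, 0.1264]
ee_rot: [-3.141, -0.007, -2.975]
wrist_force: [-0.1, -0.6, 0.5]
finger_gap: 0.0426
grasp_force: 0.0
```

Run:
```python
from h import *
go(.3852,.3256,.055,189.3)
```

```text
at [381.9 324.8 126.4] [-179.97   -0.39 -170.47] shift mm [-3.9  0.3 71.4] turn [-0.03 -0.39  0.23]
```

Request:
drive_tool:
  motion: [0.5,0,0,0,0,0,0,0.5,-0.001,0,0.03,0,0,0,0.5,-0.001,0,0.06,0,0,0,0.5,-0.001,0,0.074,0,0,0,0.5,-0.001,0,0.074,0,0,0,0,-0.001,0,0.074,0,0,0,0,-0.001,0,0.074,0,0,0,0,-0.001,0,0.074,0,0,0,0,-0.001,0,0.074,0,0,0,0,-0.001,0,0.074,0,0,0]

```text
t: 39.8
position: [0.385, 0.3263, 0.0553]
ee_rot: [3.139, -0.001, -2.978]
wrist_force: [-2.2, 3.6, 6.8]
finger_gap: 0.0103
grasp_force: 60.2
```

Run:
```python
from h import *
s=status.observe();p=s["position"];R0=Ro.from_euler("xyz",s["ee_rot"]);print(p,np.degrees(s["ee_rot"]),s["wrist_force"],s["ft_torque"])
h=np.array([.4395,.3345,p[2]]);a0=np.degrees(np.arctan2(*(p-h)[[1,0]]));print("lever from tcp",a0%360,np.hypot(*(p-h)[:2]))
for a in(-10,-20,-30,-40,-42):
    Q=Ro.from_euler("z",a,degrees=True);d=h+Q.apply(p-h)-p
    print(a,(R0.inv().apply(d)*1e3).round(1))
```

```text
[0.38495424 0.3262998  0.05532471] [ 1.79841407e+02 -8.39449110e-02 -1.70627731e+02] [-2.24647798  3.56221156  6.84514849] [0.73159617 0.26124759 0.24629248]
lever from tcp 188.5496034011601 0.055158705132055744
-10 [-1.   9.6  0. ]
-20 [-3.6 18.8  0. ]
-30 [-7.8 27.5  0.1]
-40 [-13.4  35.3   0.1]
-42 [-14.7  36.7   0.1]
```

Request:
drive_tool:
  motion: [0,0,0.005,0,0,0,5,0,-0.001,0.0096,0,0,0,10,0,-0.0022,0.0143,0,0,0,15,0,-0.0036,0.0188,0,0,0,20,0,-0.0055,0.0233,0,0,0,25,0,-0.0078,0.0275,0,0,0,30,0,-0.0105,0.0315,0,0,0,35,0,-0.0134,0.0353,0,0,0,40,0,-0.0147,0.0367,0,0,0,42,0,-0.0147,0.0367,0,0,0,42,0,-0.0147,0.0367,0,0,0,42]

```text
t: 41.18
position: [0.3924, 0.3653, 0.0553]
ee_rot: [3.141, -0.005, 2.572]
wrist_force: [-5.1, 5.0, 7.0]
finger_gap: 0.0106
grasp_force: 60.2
```

Run:
```python
from h import *
s=status.observe();p=s["position"];print(p,np.degrees(s["ee_rot"]),s["wrist_force"],s["ft_torque"])
h=np.array([.4395,.3345,p[2]]);print("lever from tcp",np.degrees(np.arctan2(*(p-h)[[1,0]]))%360,np.hypot(*(p-h)[:2]))
```

```text
[0.3924293  0.36532542 0.05534917] [179.95035158  -0.28578205 147.38354214] [-5.12255689  4.98813742  7.02173819] [ 0.96678076  0.86683804 -0.00799931]
lever from tcp 146.78021644581284 0.05626595336351866
```

Request:
drive_tool:
  motion: [0.5,-0.0147,0.0367,0,0,0,0,0.5,0,0,0,0,0,0,0.5,0,0,0,0,0,0]

```text
t: 41.55
position: [0.3905, 0.3619, 0.0529]
ee_rot: [-3.135, -0.004, 2.571]
wrist_force: [0.6, 0.4, -0.6]
finger_gap: 0.0428
grasp_force: 0.0
```

That release call had a slip: its first row still carried the old arc shift, which may have nudged the lever. I'll move clear and measure it.

Request:
drive_tool:
  motion: [0.5,0,0,-0.03,0,0,0,0.5,0,0,-0.07,0,0,0,0.5,0,0,-0.12,0,0,0,0.5,-0.03,-0.04,-0.15,0,0,0,0.5,-0.06,-0.08,-0.15,0,0,0,0.5,-0.09,-0.12,-0.15,0,0,0,0.5,-0.12,-0.16,-0.15,0,0,0,0.5,-0.15,-0.2,-0.15,0,0,0,0.5,-0.18,-0.23,-0.15,0,0,0,0.5,-0.18,-0.23,-0.15,0,0,0]

```text
t: 42.8
position: [0.4221, 0.0703, 0.2049]
ee_rot: [-3.14, -0.001, 2.566]
wrist_force: [-0.9, -0.2, -0.4]
finger_gap: 0.0423
grasp_force: 0.0
```

Run:
```python
from h import *
c=cams.capture("top");crop(c,95,155,165,280,4.7,"v_a.png")
a=cv2.imread("pics/v_a.png");crop(c,105,160,160,210,9,"k_a.png");b=cv2.imread("pics/k_a.png")
H=max(a.shape[0],b.shape[0]);o=np.zeros((H,a.shape[1]+b.shape[1],3),np.uint8);o[:a.shape[0],:a.shape[1]]=a;o[:b.shape[0],a.shape[1]:]=b
if o.shape[1]>800:o=o[:,:800]
cv2.imwrite("pics/vk.png",o);print(a.shape,b.shape,o.shape)
```

```text
(588, 329, 3) (450, 495, 3) (588, 800, 3)
```

View pics/vk.png

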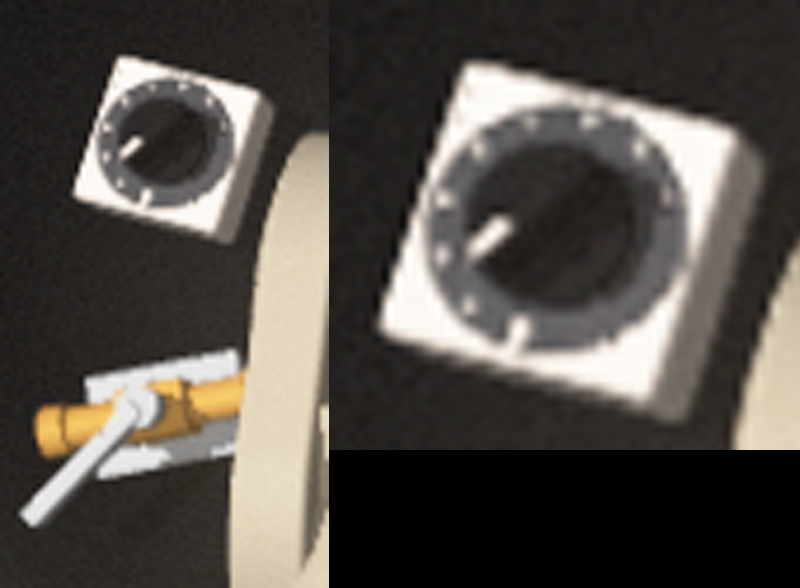

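The valve lever runs from the stem at (142,403) to its tip at (33,519). The dial shows the off mark at (518,335) and eight pips from (470,305) round to (670,196). The white knob mark runs from (475,253) to (508,224).

Run:
```python
from h import *
from scipy.optimize import least_squares
c=cams.capture("top")
V=lambda X,Y,z:w(c,(X+.5)/4.7-.5+95,(Y+.5)/4.7-.5+155,z)
K=lambda X,Y,z:w(c,(X-329+.5)/9-.5+105,(Y+.5)/9-.5+160,z)
s,t=V(142,403,.078),V(33,519,.074);print("stem",s,"tip",t,"ang",np.degrees(np.arctan2(*(t-s)[::-1])),np.hypot(*(t-s)))
h=np.array([.4395,.3345]);print("ang w/ hinge",np.degrees(np.arctan2(*(t-h)[::-1])))
pp=[(470,305),(444,254),(443,200),(480,149),(531,122),(589,121),(641,149),(670,196)]
W=np.array([K(*p,.046) for p in pp])
f=lambda q:(W-np.c_[q[0]+q[2]*np.cos(q[3]-np.arange(1,9)*np.pi/6),q[1]+q[2]*np.sin(q[3]-np.arange(1,9)*np.pi/6)]).ravel()
r=least_squares(f,[.597,.34,.035,2.9]);print("dial",r.x[:3],"off dir",np.degrees(r.x[3]),"res",(f(r.x)*1e3).round(1))
o=K(518,335,.046)-r.x[:2];print("off mark dir",np.degrees(np.arctan2(o[1],o[0])))
for p in((475,253),(508,224),(491,239)):
    m=K(*p,.077)-r.x[:2];print("mark",np.degrees(np.arctan2(m[1],m[0])),np.hypot(*m))
```

```text
stem [0.44012543 0.33171501] tip [0.3749868  0.38759262] ang 139.37614386360383 0.08582161294319783
ang w/ hinge 140.54654037694445
dial [0.59766024 0.34122345 0.03537052] off dir 166.83463349192914 res [ 0.3  0.   0.7 -0.2 -0.4  1.   0.1 -0.4 -0.5  0.1 -0.3  0.5 -0.3 -0.3
  0.4 -0.8]
off mark dir 165.91974653532935
mark 138.18599394948427 0.020646304186043542
mark 142.98451064061064 0.007753003727428933
mark 139.48999881129012 0.014404739237270552
```

The dial fit is good: centre (0.5977, 0.3412), off direction 166.8°, so the fourth click is at 46.8°. The lever was nudged to about 140°, so I'll regrip it on the 147.3° line.

Run:
```python
from h import *
go(.3932,.3637,.12,147.3)
```

```text
at [421.3  72.5 204.6] [-1.7992e+02 -1.2000e-01  1.4723e+02] shift mm [181.1 229.8  84.6] turn [-0.08 -0.12 -0.07]
```

Request:
drive_tool:
  motion: [0.5,0.03,0.038,0,0,0,0,0.5,0.06,0.076,0,0,0,0,0.5,0.09,0.114,0,0,0,0,0.5,0.12,0.152,0,0,0,0,0.5,0.15,0.19,0,0,0,0,0.5,0.175,0.222,0.02,0,0,0,0.5,0.181,0.23,0.05,0,0,0,0.5,0.181,0.23,0.085,0,0,0,0.5,0.181,0.23,0.085,0,0,0,0.5,0.181,0.23,0.085,0,0,0]

```text
t: 44.15
position: [0.3921, 0.3651, 0.1203]
ee_rot: [-3.141, -0.003, 2.573]
wrist_force: [0.7, -0.3, 0.1]
finger_gap: 0.0426
grasp_force: 0.0
```

Run:
```python
from h import *
go(.3932,.3637,.0555,147.3)
```

```text
at [392.1 365.1 120.3] [-1.7994e+02 -1.6000e-01  1.4739e+02] shift mm [-1.8 -0.5 64.8] turn [-0.06 -0.16  0.09]
```

Request:
drive_tool:
  motion: [0.5,-0.002,0,0.03,0,0,0,0.5,-0.002,0,0.055,0,0,0,0.5,-0.002,0,0.065,0,0,0,0.5,-0.002,0,0.065,0,0,0,0,-0.002,0,0.065,0,0,0,0,-0.002,0,0.065,0,0,0,0,-0.002,0,0.065,0,0,0,0,-0.002,0,0.065,0,0,0,0,-0.002,0,0.065,0,0,0]

```text
t: 45.28
position: [0.3948, 0.3646, 0.0558]
ee_rot: [3.14, -0.002, 2.572]
wrist_force: [-0.2, 2.6, 6.1]
finger_gap: 0.0108
grasp_force: 61.9
```

Run:
```python
from h import *
s=status.observe();p=s["position"];print(p,np.degrees(s["ee_rot"]),s["wrist_force"],s["ft_torque"])
for h in((.4395,.3345),(.4401,.332)):
  d=p[:2]-h;print("lever from tcp",np.degrees(np.arctan2(d[1],d[0])),np.hypot(*d))
```

```text
[0.39483639 0.36456266 0.0557992 ] [ 1.79886267e+02 -1.34579743e-01  1.47355938e+02] [-0.21599947  2.60064936  6.13733712] [0.584895   0.05041481 0.00107263]
lever from tcp 146.05587309382346 0.05383866206397139
lever from tcp 144.26874673941435 0.05575949384221268
```

Request:
drive_tool:
  motion: [0.5,0,0,0,0,0,0,0.5,0,0,0,0,0,0,0.5,0,0,0,0,0,0,0.5,0,0,0,0,0,0,0.5,0,0,-0.03,0,0,0,0.5,0,0,-0.08,0,0,0,0.5,0,0,-0.13,0,0,0,0.5,0,0,-0.15,0,0,0]

```text
t: 46.28
position: [0.3954, 0.3639, 0.2075]
ee_rot: [3.139, -0.001, 2.571]
wrist_force: [1.5, 0.2, -0.3]
finger_gap: 0.0424
grasp_force: 0.0
```

Request:
drive_tool:
  motion: [0.5,-0.03,-0.04,0,0,0,0,0.5,-0.06,-0.08,0,0,0,0,0.5,-0.09,-0.12,0,0,0,0,0.5,-0.12,-0.16,0,0,0,0,0.5,-0.15,-0.2,0,0,0,0,0.5,-0.18,-0.23,0,0,0,0,0.5,-0.2,-0.27,0,0,0,0,0.5,-0.2,-0.27,0,0,0,0]

```text
t: 47.28
position: [0.4166, 0.0255, 0.204]
ee_rot: [-3.139, -0.003, 2.566]
wrist_force: [-0.1, -0.0, -0.5]
finger_gap: 0.0426
grasp_force: 0.0
```

Run:
```python
from h import *
c=cams.capture("top");crop(c,95,215,165,275,8,"v2.png")
```

```text
(no output)
```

View pics/v2.png

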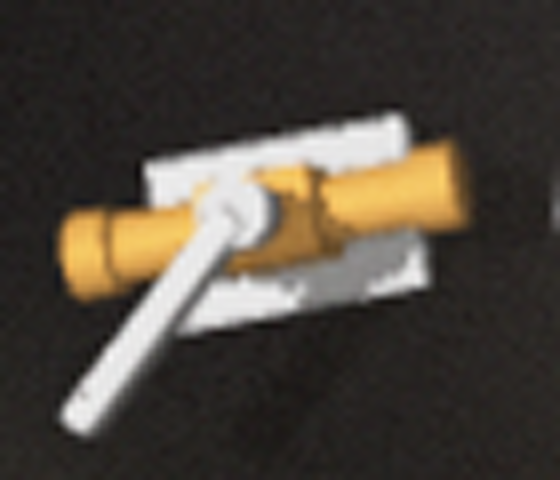

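The lever now runs from the stem at (238,208) to its tip at (80,420), with edge directions of about (-135,178). The pipe axis runs from (80,255) to (450,185).

Run:
```python
from h import *
c=cams.capture("top")
V=lambda X,Y,z:w(c,(X+.5)/8-.5+95,(Y+.5)/8-.5+215,z)
def A(a,b,z):
    d=V(*b,z)-V(*a,z);return np.degrees(np.arctan2(d[1],d[0])).round(1)
print("lever ctr",A((238,208),(80,420),.075),"edges",A((195,235),(62,412),.074),A((235,255),(98,435),.074))
print("stem",V(238,208,.08),"tip",V(80,420,.074))
print("pipe",A((450,185),(80,255),.04),"top edge",A((440,145),(75,213),.05),"foot",A((403,113),(148,162),.006),A((428,285),(180,333),.006))
print("foot ctr",np.mean([V(*p,.006) for p in((403,113),(148,162))],0),V(238,208,.078))
```

```text
lever ctr 147.1 edges 146.9 146.4
stem [0.4394066  0.33236868] tip [0.36991311 0.37950372]
pipe 102.0 top edge 101.9 foot 102.3 102.2
foot ctr [0.46963594 0.3443087 ] [0.4395431  0.33299377]
```

The valve reads about 45° (lever 146.9°, zero at 192.1°), which is correct. Now the timer.

Run:
```python
from h import *
go(.5977,.3412,.12,138)
```

```text
at [416.7  27.6 204. ] [-179.9    -0.19  147.24] shift mm [ 17.2 361.8  83.4] turn [-0.12 -0.19  9.24]
```

Request:
drive_tool:
  motion: [0.5,0.002,0.045,0,0,0,1,0.5,0.004,0.09,0,0,0,2,0.5,0.006,0.135,0,0,0,3,0.5,0.008,0.18,0,0,0,4,0.5,0.011,0.225,0,0,0,5,0.5,0.013,0.27,0,0,0,6,0.5,0.015,0.315,0,0,0,7,0.5,0.017,0.35,0,0,0,9,0.5,0.017,0.362,0.04,0,0,9.2,0.5,0.017,0.362,0.084,0,0,9.2,0.5,0.017,0.362,0.084,0,0,9.2,0.5,0.017,0.362,0.084,0,0,9.2]

```text
t: 48.88
position: [0.5976, 0.3429, 0.1207]
ee_rot: [-3.14, -0.002, 2.412]
wrist_force: [0.5, -0.4, 0.2]
finger_gap: 0.043
grasp_force: 0.0
```

Run:
```python
from h import *
go(.5977,.3412,.060,138)
```

```text
at [597.6 342.9 120.7] [-1.7992e+02 -1.4000e-01  1.3820e+02] shift mm [-1.4 -1.1 60.7] turn [-0.08 -0.14  0.21]
```

Request:
drive_tool:
  motion: [0.5,-0.001,-0.001,0.03,0,0,0,0.5,-0.001,-0.001,0.05,0,0,0,0.5,-0.001,-0.001,0.06,0,0,0,0.5,-0.001,-0.001,0.06,0,0,0,0,-0.001,-0.001,0.06,0,0,0,0,-0.001,-0.001,0.06,0,0,0,0,-0.001,-0.001,0.06,0,0,0,0,-0.001,-0.001,0.06,0,0,0,0,-0.001,-0.001,0.06,0,0,0]

```text
t: 50.0
position: [0.598, 0.3403, 0.061]
ee_rot: [-3.14, -0.002, 2.411]
wrist_force: [-1.1, -1.7, 5.0]
finger_gap: 0.0107
grasp_force: 60.1
```

Run:
```python
from h import *
go(.5977,.3412,.060,46.8)
print(status.observe()["ft_torque"])
```

```text
at [598.  340.3  61. ] [-1.7993e+02 -9.0000e-02  1.3812e+02] shift mm [0.8 0.5 1. ] turn [-1.300e-01 -2.000e-02  9.132e+01]
[-0.37912591  0.30707184 -0.02528903]
```

Request:
drive_tool:
  motion: [0,0,0,0,0,0,9,0,0,0,0,0,0,18,0,0,0,0,0,0,27,0,0,0,0,0,0,36,0,0,0,0,0,0,45,0,0,0,0,0,0,54,0,0,0,0,0,0,63,0,0,0,0,0,0,72,0,0,0,0,0,0,81,0,0,0,0,0,0,89,0,0,0,0,0,0,91.3,0,0,0,0,0,0,91.3]

```text
t: 51.5
position: [0.5973, 0.3403, 0.061]
ee_rot: [-3.139, 0.002, 0.817]
wrist_force: [-3.3, -2.8, 6.5]
finger_gap: 0.0103
grasp_force: 60.2
```

Request:
drive_tool:
  motion: [0,0,0,0,0,0,0,0,0,0,0,0,0,0]

```text
t: 51.75
position: [0.5974, 0.3403, 0.061]
ee_rot: [-3.139, 0.002, 0.817]
wrist_force: [-4.0, -2.6, 6.4]
finger_gap: 0.0105
grasp_force: 60.2
```

Run:
```python
from h import *
go(.5977,.3412,.060,46.8)
print(status.observe()["ft_torque"],status.observe()["joint_pos"])
```

```text
at [597.4 340.3  61. ] [-1.7988e+02  1.2000e-01  4.6820e+01] shift mm [ 0.9 -0.4  1. ] turn [-0.12  0.12  0.02]
[-0.37465742  0.63224013 -0.07240629] [4.00643628e-01 6.18182482e-01 1.01336977e-01 1.05673930e+00
 1.14651094e-03 2.72500496e+00]
```

Request:
drive_tool:
  motion: [0.5,0,0,0,0,0,0,0.5,0,0,0,0,0,0,0.5,0,0,0,0,0,0,0.5,0,0,0,0,0,0,0.5,0,0,-0.03,0,0,0,0.5,0,0,-0.08,0,0,0,0.5,0,0,-0.13,0,0,0,0.5,0,0,-0.15,0,0,0]

```text
t: 52.75
position: [0.5994, 0.341, 0.2135]
ee_rot: [-3.141, -0.003, 0.817]
wrist_force: [0.5, -0.3, -0.5]
finger_gap: 0.0425
grasp_force: 0.0
```

Request:
drive_tool:
  motion: [0.5,-0.04,0.006,0,0,0,0,0.5,-0.08,0.012,0,0,0,0,0.5,-0.12,0.018,0,0,0,0,0.5,-0.16,0.024,0,0,0,0,0.5,-0.2,0.03,0,0,0,0,0.5,-0.24,0.036,0,0,0,0,0.5,-0.28,0.045,0,0,0,0,0.5,-0.32,0.06,-0.02,0,0,0,0.5,-0.36,0.1,-0.04,0,0,0,0.5,-0.39,0.15,-0.04,0,0,0,0.5,-0.42,0.19,-0.04,0,0,0,0.5,-0.42,0.19,-0.04,0,0,0]

```text
t: 54.25
position: [0.45, -0.099, 0.2498]
ee_rot: [-3.14, 0.003, 0.812]
wrist_force: [0.8, 0.5, -0.8]
finger_gap: 0.0433
grasp_force: 0.0
```

Run:
```python
from h import *
print(status.observe()["position"]);bars()
c=cams.capture("top");crop(c,95,120,300,285,3.6,"fin.png")
```

```text
[ 0.44996738 -0.0990251   0.24980383]
ctr [477.  97.] size [198.  19.] ang 87.8 y -0.002 0.196
ctr [527.  95.] size [197.  19.] ang 88.4 y -0.004 0.194
ctr [ 491. -363.] size [ 44. 192.] ang 67.6 y -0.416 -0.308
ctr [577.  93.] size [197.  19.] ang 88.6 y -0.005 0.191
ctr [ 583. -287.] size [140.  76.] ang 65.7 y -0.359 -0.217
ctr [627.  89.] size [198.  19.] ang 88.6 y -0.01 0.188
ctr [619. 299.] size [50. 25.] ang 31.0 y 0.288 0.323
ctr [ 566. -170.] size [ 42. 185.] ang 67.9 y -0.218 -0.118
```

View pics/fin.png

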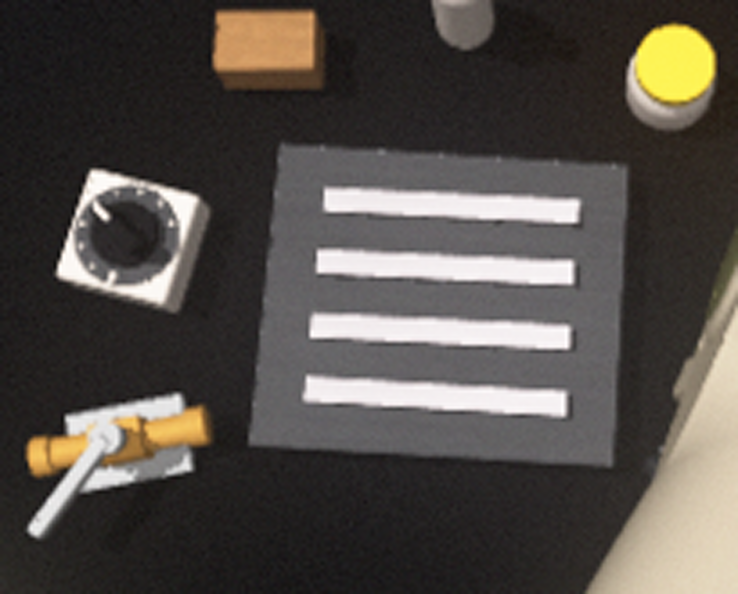

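The final view shows four bars side by side inside the plate at rows 205, 267, 330 and 396. The knob mark at (100,212) points at the fourth pip, and the lever is half open. I'm handing in.

```bash
python3 -c "
from bench import ticket
print(ticket.finish_job())"
```

```text
the job is handed in; nothing more can be done
None
```

The job is handed in: the disc is on the bench, all four bars are flat and side by side on the plate, the valve is half open, and the timer is on its fourth click; I nudged the valve lever about 7° on the first release and reset it to about 45° before touching the timer.

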